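Show the measuring machine its reference ball and ring gauge, then start it

TASK

Show the measuring machine what to measure: with the fingertips, pointing straight down, point at the top of the reference ball on its post and then at the middle of the ring gauge with the widest bore, each time staying about 2 cm above it, without contact, for at least one second. Then press the wide round button on the control box (not the small one) to start the measurement, let go of it and finish clear. Touch neither the ball on its stand nor any ring, do not bring the fingertips down over either of the other two rings, and leave everything else where it is.

Things in the scene. Friction and masses are not known exactly. Their poses are not given: they have to be found in the camera images.
- ball_stand: Reference ball: white ceramic ball of diameter 30 on a thin dark steel post (diameter 12) with a round foot of diameter 60, 85 high in all. Origin at the centre of the foot's underside, z up. Loose, 0.6 kg.
- ball_top (a point): Topmost point of the reference ball, 85 mm above the granite
- ring_wide: Plain steel ring gauge standing flat on the granite, outer diameter 64, height 30, through bore of diameter 44 (the widest of the three; the outsides are identical). Its body origin is the centre of its underside, z up. Loose, 0.5 kg.
- ring_wide_mouth (a point): Centre of the bore of the ring with the widest bore, level with its upper face (30 mm above the granite)
- ring_medium: Plain steel ring gauge standing flat on the granite, outer diameter 64, height 30, through bore of diameter 26 (the middle one of the three; the outsides are identical). Its body origin is the centre of its underside, z up. Loose, 0.5 kg.
- ring_medium_mouth (a point): Centre of the bore of the ring with the middle-sized bore, level with its upper face (30 mm above the granite)
- ring_narrow: Plain steel ring gauge standing flat on the granite, outer diameter 64, height 30, through bore of diameter 12 (the narrowest of the three; the outsides are identical). Its body origin is the centre of its underside, z up. Loose, 0.5 kg.
- ring_narrow_mouth (a point): Centre of the bore of the ring with the narrowest bore, level with its upper face (30 mm above the granite)
- control_box: Flat black control box fixed to the granite, 100 (its x) by 200 (its y) by 36 high, origin at the centre of its underside, z up. On its top: in the middle a fixed black joystick (up to 18 radius at the foot, its tip 76 above the granite), 64 to its own +y the wide round white button (diameter 32), 64 to its own -y the small round white button (diameter 16), each in a low black housing.
- start_button_top (a point): Centre of the upper face of the wide round button; moves with it. It is pushed straight down, 6 mm at most, against a spring (5 N when fully down), and springs back.
- start_button (a joint): Travel of the wide button: 0 released, 0.006 m fully down
- small_button (a joint): Travel of the small button, which is to be left alone: 0 released, 0.006 m fully down
- bushing: Stepped brass bushing standing upright, foot diameter 36, 40 high, origin under its centre. To be left alone.
- gauge_block: Steel gauge block, 30 x 12 x 35 high, origin under its centre. To be left alone.
- v_block: Dark steel V-block, 50 x 60 x 32 high, origin under its centre. To be left alone.
- screwdriver: Screwdriver lying on the granite, 180 long along its x. To be left alone.
- mouse: Grey computer mouse, 105 x 60 x 34 high, origin under its centre. To be left alone.
- stylus_case: Flat closed black case, 130 x 90 x 30 high, origin under its centre. To be left alone.
Not all that is in view belongs to the job. Leave any brown or purple look-alike of the ring_wide alone.

How it is judged:
On the way, in this order (a step that is already met when the one before it is completed fails the run):
1. point from straight above at the reference ball: the grasp point within 15 mm sideways and 22 to 60 mm above its top (fingertips some 3 to 40 mm above it), for 0.9 s (horizontal distance between the grasp point and ball_top below 0.015 m and z of the grasp point in the frame of ball_top between 0.022 and 0.06 m), for 0.9 s.
2. point likewise at the middle of the ring with the widest bore, for 0.9 s (horizontal distance between the grasp point and ring_wide_mouth below 0.015 m and z of the grasp point in the frame of ring_wide_mouth between 0.022 and 0.06 m), for 0.9 s.
3. press the wide button at least 4 mm down (value of joint start_button above 0.004 m), for 0.05 s.
At the end, for the whole second after the job is handed in: both buttons are released (less than 2 mm down), and the ball stand, the rings and all bystanders are within 10 mm of where they began, the stand and the rings upright (value of joint each of start_button, small_button below 0.002 m and distance of each of ball_stand, ring_wide, ring_medium, ring_narrow, bushing, gauge_block, v_block, screwdriver, mouse, stylus_case from where it was at the start of the episode below 0.01 m and angle between each of ball_stand, ring_wide, ring_medium, ring_narrow's own z axis and vertical below 0.1 rad); the robot touches nothing.
It fails at once if the robot touches the reference ball or its stand, or a ring gauge (more than 0.3 N) (contact force between any of the arm, the fingers and ball_stand above 0.3 N or contact force between any of the arm, the fingers and ring_wide above 0.3 N or contact force between any of the arm, the fingers and ring_medium above 0.3 N or contact force between any of the arm, the fingers and ring_narrow above 0.3 N).
It fails at once if the fingertips are brought down over one of the other rings (grasp point within 15 mm of its axis and less than 60 mm above it) ((horizontal distance between the grasp point and ring_medium_mouth below 0.015 m and z of the grasp point in the frame of ring_medium_mouth below 0.06 m) or (horizontal distance between the grasp point and ring_narrow_mouth below 0.015 m and z of the grasp point in the frame of ring_narrow_mouth below 0.06 m)).
It fails at once if the small button is pressed (more than 3 mm) (value of joint small_button above 0.003 m).
It fails at once if the ball stand, a ring or a bystander is moved or lifted by more than 15 mm (distance of any of ball_stand, ring_wide, ring_medium, ring_narrow, bushing, gauge_block, v_block, screwdriver, mouse, stylus_case from where it was at the start of the episode above 0.015 m).
It also fails if it takes over 54 s, if anything falls off the work surface, if the arm or the gripper's body presses on something with over 40 N, if the wrist force passes 120 N, or if a joint passes its speed limit or range.

ROBOT

A 6-joint arm with a two-finger parallel gripper is mounted at the origin on the work surface. World frame = base frame: x ahead of the robot, y to its left, z up, the work surface at z = 0. Lengths are in m, angles in rad, forces in N, time in s.
With the tool pointing down it reaches from about 0.275 to 0.75 m from the base axis. Payload 10.2 kg.
Tool frame: the origin (TCP) lies on the centre line of the jaws, within the pads' length; the fingertips stand nose_length ahead of it and the grasp point (between the pads) lies 6 mm ahead of it (nose_length is the distance from the TCP to the fingertips, in m); z points along the fingers, y is the line along which they close (so a half turn about z gives the same grasp; the last joint's range is limited). The gripper opens to 88 mm and grips with 3 to 60 N. Pads are 18 mm wide; open, the fingers measure 123 mm over their backs; the gripper's body (75 mm by 187 mm) begins 45 mm behind the grasp point.
Start: joints at [1.088, 0.313, 1.498, -0, 1.331, -0.223], TCP at [0.135, 0.507, 0.264] pointing down, gripper open.
Joint ranges: [-2.94, 2.94], [-0.97, 2.17], [0.19, 2.56], [-1.23, 4.37], [0.02, 3.11], [-2.88, 2.88]. Speed limits (rad/s): [2.39, 2.39, 3.01, 3.14, 3.14, 3.14].

INTERFACE

Orientations are given as a rotation vector (axis times angle).
In Python, from workcell import get_obs, capture, get_calibration, job_done, nose_length gives the robot as it stands. The module is installed in compiled form; this text tells all that it offers.
- The arm moves only by the tool carry_out, never from a script. Its argument "moves" is a list of rows, each a list of 4 numbers: the shift along the tool's x, y, z scaled (see below), then the turn about the tool's z scaled (see below). A call has 1 to 8 rows; each row is the pose to reach, as a shift and turn from the pose commanded when the call began, along the tool's axes at that moment, turning the shorter way round; what a row does not reach only later rows make up. The controller multiplies each number of a shift by 12 cm and each number of a turn by 180 degrees. A row lasts 1/8 s, in which the tool goes at most 62.5 mm and 10.7 degrees, less where a joint would pass 70% of its speed; a pose out of reach is approached as far as the arm can. A call with a number of a shift or a turn outside -1 to 1 is refused whole. A call with a gripper value outside its range is refused whole. "hand" is the closure, from 0 (fully open) to 1 (shut), set as the call begins (left out, the last holds). The fingers move at their own pace and stop on an object; "newtons" is the grip in N (left out, the last holds). Time passes only in rows, so rows that repeat a pose let the fingers close. It gives the time, the measured TCP pose, the force, the opening and the grip force at its end, in the units of the state.
- get_obs(): the state, without advancing time (a new reading comes with each control period).
- capture(name): name is "side" or "top"; returns (picture, depth): 480x640x3 uint8, blue, green, red; 480x640 float32, m along the optical axis (not along the pixel's ray), 0 where there is no reading.
- get_calibration(name): a dict with "K" (3x3 intrinsics, pixels), "R" (3x3) and "t" (3): a world point X has camera coordinates R X + t. Camera axes: x right, y down, z forward; pixel columns grow to the right and rows downward; lengths in m; the calibration is good to about 2 mm. A picture is of the moment at which its call begins. get_calibration takes no time and is no camera call.
- job_done(): hands the job in; it is judged then, once.
The state is a dict: "time_s": time; "joints": joint angles; "joint_vel": joint speeds; "joint_efforts": joint torques, N m; "tcp_pos": TCP position; "tool_rot": TCP orientation; "force": force on the tool from outside, world axes, zero at the start; "moment": the same for the moment, N m; "opening": opening from 0.0 (shut) to 1.0 (fully open); "gripper_force": force on a finger pad.
Only numpy, scipy, OpenCV 4.12 (cv2) and the standard library are available. Lean on these libraries where they do the work, as an engineer would, in place of code of your own. Each camera call takes 0.05 s, during which the arm holds its last target. There are 200 camera calls.

## Working session

There is one attempt and no reset: what is moved stays moved. The work goes in short steps, Python scripts to look and compute and a tool call to move; the robot and the scene stay as the last step left them, time stands still between calls to the robot, and variables do not carry over. Pictures are saved under pics/ and viewed, at most 10 in all, crops included, and the job is handed in when it is done.

Besides the shell and the picture viewer there is one more tool, called as name(argument=value, ...), one argument or row to a line, values as JSON. carry_out: Moves the arm, as the interface text tells. Shifts and turns lie within -1 to 1; 1 stands for 12 cm of shift or 180 degrees of turn. Its arguments: {"type":"object","properties":{"moves":{"type":"array"},"hand":{"type":"number"},"newtons":{"type":"number"}},"required":["moves"]}

```bash
mkdir -p pics; python3 - <<'E'
from workcell import *
import cv2,numpy as np
o=get_obs();print(o['time_s'],o['tcp_pos'],o['tool_rot'],o['opening'],nose_length if not callable(nose_length) else nose_length())
for n in('top','side'):
    p,d=capture(n);cv2.imwrite(f'pics/{n}0.png',p);np.save(n+'0.npy',d);c=get_calibration(n);print(n,c['K'].tolist(),c['R'].round(4).tolist(),c['t'].tolist())
E
```

```text
0.0 [0.1347821  0.50717154 0.26317604] [-4.06887159e-01 -3.11470495e+00  1.89207873e-03] 0.9962873459287429 0.025
top [[604.5771184575623, 0.0, 319.5698552389457], [0.0, 604.5771184575623, 231.1370934731005], [0.0, 0.0, 1.0]] [[0.0224, -0.9995, -0.0225], [-0.9967, -0.0206, -0.0784], [0.0779, 0.0242, -0.9967]] [-0.0008296749404416788, 0.5593366528857526, 1.5547315007706062]
side [[455.88818890207864, 0.0, 328.6465405926702], [0.0, 455.88818890207864, 236.3871165921794], [0.0, 0.0, 1.0]] [[-0.9911, -0.1325, 0.0102], [-0.0984, 0.6802, -0.7264], [0.0893, -0.721, -0.6872]] [0.5464269495812859, 0.12466861424740573, 1.1453313474961584]
```

View pics/top0.png

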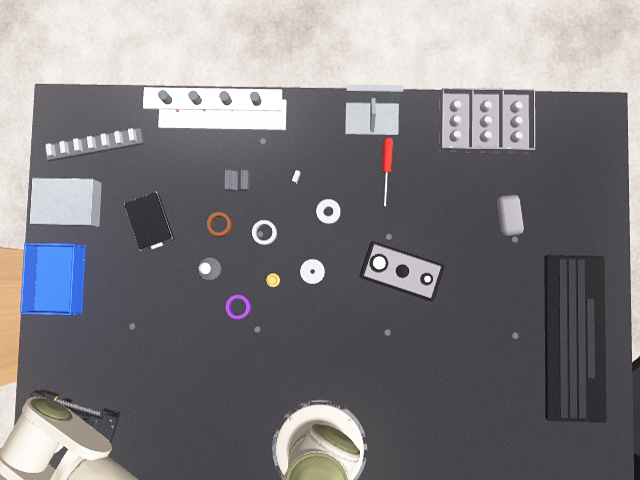

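View pics/side0.png

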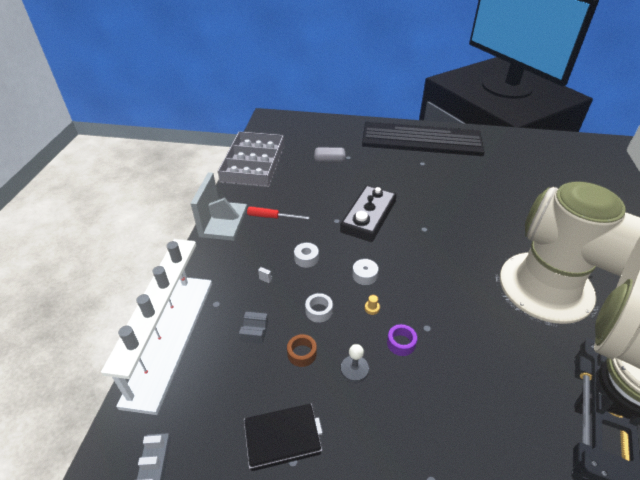

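The top view shows these candidates for the wide ring:
- steel ring at (264,232), with a wide bore
- steel ring at (328,211), medium bore
- steel ring at (312,271), narrow bore
- brown look-alike at (219,224)
- purple look-alike at (238,307)

The ball is at (205,268) on its foot at (209,269). The wide button is at (379,263) and the small one at (427,280). I choose the ring at (264,232), and will measure it and check it in a crop.

```bash
cat > h.py <<'E'
import cv2,numpy as np
from workcell import *
def ray(n,u,v,z):
    c=get_calibration(n);R,t=c['R'],c['t'];C=-R.T@t
    w=R.T@np.linalg.solve(c['K'],[u,v,1.]);return C+w*(z-C[2])/w[2]
def blob(p,u,v,r,th=150):
    """filled outer contour of the bright grey blob nearest u,v -> centre, diameter px"""
    m=((p.min(2)>th)&(np.ptp(p.astype(int),axis=2)<30)).astype(np.uint8)
    w=np.zeros_like(m);cv2.circle(w,(u,v),r,1,-1);m&=w
    cs,_=cv2.findContours(m,cv2.RETR_EXTERNAL,cv2.CHAIN_APPROX_NONE)
    c=max(cs,key=cv2.contourArea);(x,y),q=cv2.minEnclosingCircle(c);M=cv2.moments(c)
    return M['m10']/M['m00'],M['m01']/M['m00'],2*q
E
python3 - <<'E'
from h import *
p={n:cv2.imread(f'pics/{n}0.png') for n in('top','side')}
D={n:np.load(n+'0.npy') for n in p}
for k,n,u,v,r,z,th in[('ball','top',205,268,9,.07,170),('ball','side',356,352,10,.07,170),('wide','top',264,232,17,.03,150),('wide','side',319,304,16,.03,150),('med','top',328,211,17,.03,150),('nar','top',312,271,17,.03,150),('btn','top',379,263,11,.045,225),('btn','side',361,217,9,.045,225),('small','top',427,280,7,.045,225)]:
    a,b,q=blob(p[n],u,v,r,th);c=get_calibration(n);d=D[n][int(round(b)),int(round(a))]
    X=c['R'].T@(d*np.linalg.solve(c['K'],[a,b,1])-c['t'])
    print(k,n,round(a,1),round(b,1),'dia mm',round(q*d/c['K'][0,0]*1000,1),ray(n,a,b,z).round(4),'depth pt',X.round(4))
cv2.imwrite('pics/c0.png',cv2.resize(p['top'][180:330,180:460],None,fx=2.8,fy=2.8,interpolation=2))
E
```

```text
ball top 204.4 268.0 dia mm 29.4 [0.4561 0.2989 0.07  ] depth pt [0.4559 0.2965 0.0812]
ball side 355.7 350.8 dia mm 28.2 [0.4569 0.2982 0.07  ] depth pt [0.4569 0.3069 0.0836]
wide top 263.9 231.9 dia mm 66.5 [0.5536 0.1558 0.03  ] depth pt [0.5553 0.1585 0.007 ]
wide side 318.4 303.8 dia mm 65.5 [0.5544 0.1591 0.03  ] depth pt [ 0.5582  0.1346 -0.0015]
med top 327.9 210.9 dia mm 65.7 [ 0.6119 -0.0094  0.03  ] depth pt [ 0.6158 -0.0091 -0.0051]
nar top 312.0 271.0 dia mm 65.6 [0.4549 0.0283 0.03  ] depth pt [ 0.4553  0.0295 -0.0027]
btn top 378.8 262.5 dia mm 31.3 [ 0.4804 -0.1423  0.045 ] depth pt [ 0.4801 -0.1415  0.055 ]
btn side 361.1 214.4 dia mm 29.5 [ 0.4814 -0.1555  0.045 ] depth pt [ 0.481  -0.141   0.0573]
small top 427.0 278.6 dia mm 14.7 [ 0.4421 -0.2654  0.045 ] depth pt [ 0.4421 -0.2635  0.0577]
```

View pics/c0.png

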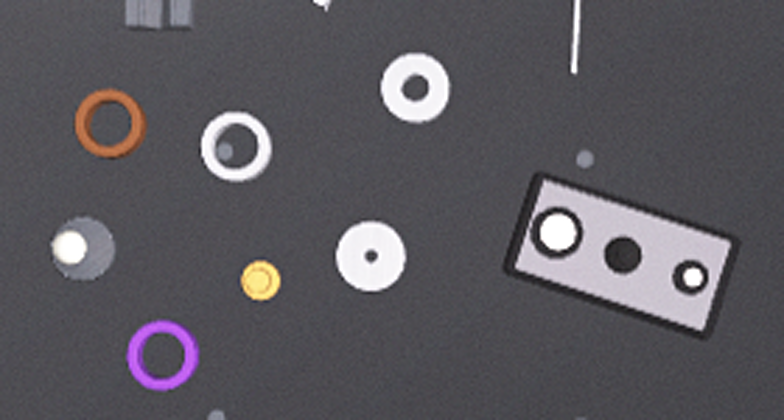

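The crop confirms that the steel ring with the thin wall, crop (236,146) = image (264,232), is the widest. The button is at crop (556,232) and the ball at crop (70,247). Next I close the fingers and travel high towards the ball.

carry_out(
  moves=[
    [-0.5,-0.17,0,0],
    [-1,-0.33,0,0],
    [-1,-0.33,0,0],
    [-1,-0.33,0,0],
  ],
  hand=1,
  newtons=10,
)

```text
time_s: 0.6
tcp_pos: [0.2404, 0.4384, 0.2636]
tool_rot: [-0.408, -3.115, 0.0]
force: [-1.2, -0.1, -0.4]
opening: 0.572
gripper_force: 0.0
```

carry_out(
  moves=[
    [-0.5,-0.17,0,0],
    [-1,-0.33,0,0],
    [-1,-0.33,0,0],
    [-1,-0.33,0,0],
  ],
)

```text
time_s: 1.1
tcp_pos: [0.3454, 0.3701, 0.2636]
tool_rot: [-0.405, -3.115, 0.0]
force: [-0.5, 0.6, 0.4]
opening: 0.118
gripper_force: 0.0
```

carry_out(
  moves=[
    [-0.5,-0.17,0,0],
    [-1,-0.33,0,0],
    [-1,-0.33,0,0],
    [-1,-0.33,0,0],
    [-1,-0.33,0,0],
  ],
)

```text
time_s: 1.72
tcp_pos: [0.4509, 0.3015, 0.2639]
tool_rot: [-0.403, -3.116, -0.0]
force: [-0.5, 0.6, 0.1]
opening: 0.003
gripper_force: 0.0
```

```bash
cat >> h.py <<'E'
from scipy.spatial.transform import Rotation as Ro
def rem(target):
    o=get_obs();R=Ro.from_rotvec(o['tool_rot']).as_matrix()
    print('t',o['time_s'],'tcp',np.round(o['tcp_pos'],4),'open',round(o['opening'],3),'F',np.round(o['force'],1),'units',(R.T@(np.array(target)-o['tcp_pos'])/.12).round(3))
E
python3 -c "
from h import *
rem([.4565,.2985,.130])
p,d=capture('side');cv2.imwrite('pics/s1.png',cv2.resize(p[200:420,240:520],None,fx=2.7,fy=2.7))
D=np.load('top0.npy');c=get_calibration('top')
for r in(255,263):
  for u in range(362,400,3):
    X=c['R'].T@(D[r,u]*np.linalg.solve(c['K'],[u,r,1])-c['t']);print(u,X[2].round(3),end=' ')
"
```

```text
t 1.725 tcp [0.4509 0.3015 0.2639] open 0.003 F [-0.5  0.6  0.1] units [-0.052 -0.013  1.116]
362 -0.002 365 0.0 368 0.039 371 0.03 374 0.053 377 0.044 380 0.046 383 0.05 386 0.044 389 0.037 392 0.03 395 0.039 398 0.036 362 -0.004 365 0.035 368 0.036 371 0.048 374 0.06 377 0.061 380 0.06 383 0.057 386 0.045 389 0.04 392 0.036 395 0.029 398 0.036
```

View pics/s1.png

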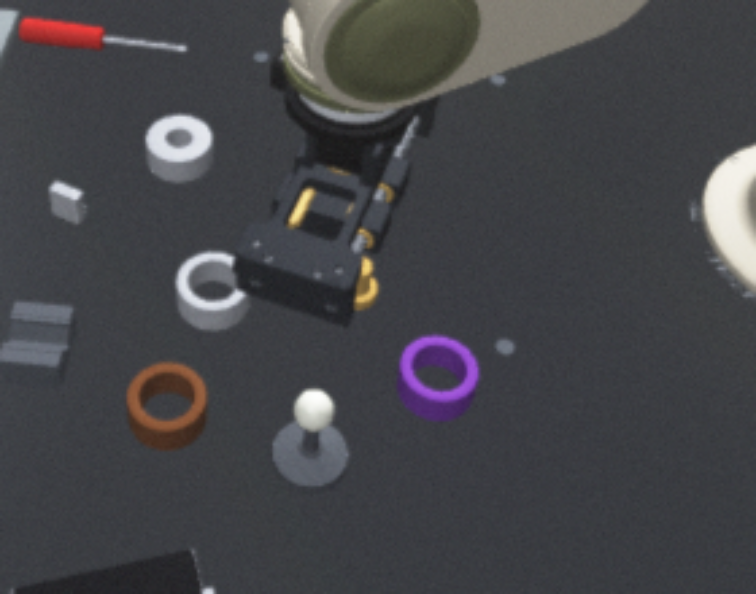

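The side view shows the gripper above the scene, with the ball at crop (314,410) free below it. The fingers are hidden behind the gripper's body. I descend over the ball in two stages.

carry_out(
  moves=[
    [-0.05,-0.01,0,0],
    [-0.05,-0.01,0.3,0],
    [-0.05,-0.01,0.6,0],
    [-0.05,-0.01,0.85,0],
    [-0.05,-0.01,0.85,0],
  ],
)

```text
time_s: 2.4
tcp_pos: [0.4571, 0.2972, 0.1603]
tool_rot: [-0.406, -3.112, 0.003]
force: [0.2, -0.2, 0.8]
opening: 0.005
gripper_force: 0.0
```

```bash
python3 -c "
from h import *
rem([.4565,.2985,.130])
p,d=capture('side');cv2.imwrite('pics/s2.png',cv2.resize(p[220:420,240:500],None,fx=2.7,fy=2.7))
"
```

```text
t 2.4 tcp [0.4571 0.2972 0.1603] open 0.005 F [ 0.2 -0.2  0.8] units [0.007 0.01  0.252]
```

View pics/s2.png

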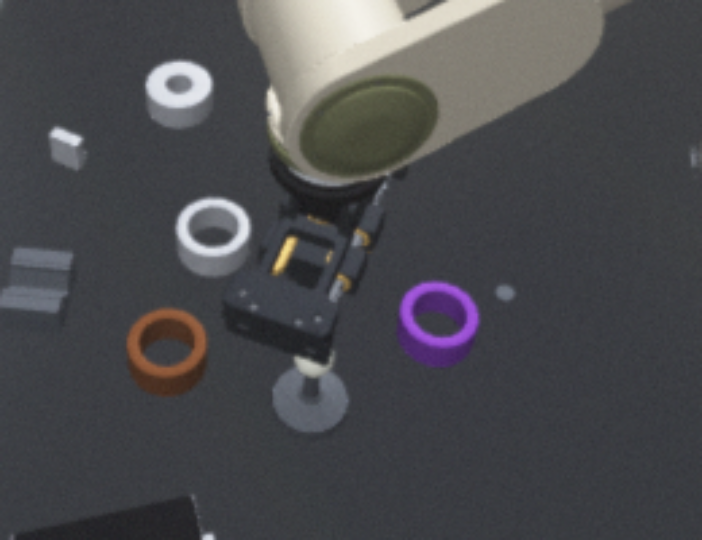

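The gripper is just above the ball at crop (314,360), with the lower part of the ball visible below the body. I lower the last 28 mm and hold for 1.25 s.

carry_out(
  moves=[
    [0,0.01,0.1,0],
    [0,0.01,0.23,0],
    [0,0.01,0.23,0],
    [0,0.01,0.23,0],
    [0,0.01,0.23,0],
    [0,0.01,0.23,0],
    [0,0.01,0.23,0],
    [0,0.01,0.23,0],
  ],
)

```text
time_s: 3.45
tcp_pos: [0.4581, 0.2986, 0.1342]
tool_rot: [0.407, 3.115, 0.0]
force: [0.8, 0.5, 0.5]
opening: 0.004
gripper_force: 0.0
```

carry_out(
  moves=[
    [0,0,0,0],
    [0,0,0,0],
    [0,0,0,0],
    [0,0,0,0],
    [0,0,0,0],
  ],
)

```text
time_s: 4.08
tcp_pos: [0.4581, 0.2986, 0.1341]
tool_rot: [-0.407, -3.115, 0.0]
force: [0.4, -1.0, 1.3]
opening: 0.002
gripper_force: 0.0
```

carry_out(
  moves=[
    [0,0,-0.3,0],
    [0,0,-0.6,0],
    [0,0,-0.6,0],
    [0,0,-0.6,0],
  ],
)

```text
time_s: 4.58
tcp_pos: [0.4577, 0.2984, 0.2052]
tool_rot: [-0.407, -3.114, 0.001]
force: [-0.6, 0.1, -1.3]
opening: 0.009
gripper_force: 0.0
```

```bash
python3 -c "
from h import *
rem([.554,.157,.075])"
```

```text
t 4.575 tcp [0.4577 0.2984 0.2052] open 0.009 F [-0.6  0.1 -1.3] units [-1.079 -0.932  1.085]
```

carry_out(
  moves=[
    [-0.3,-0.3,0,0],
    [-0.7,-0.65,0,0],
    [-1,-0.93,0,0],
    [-1,-0.93,0,0],
    [-1,-0.93,0,0],
  ],
)

```text
time_s: 5.2
tcp_pos: [0.5447, 0.1604, 0.2051]
tool_rot: [-0.407, -3.113, 0.0]
force: [0.2, 0.5, -0.1]
opening: 0.004
gripper_force: 0.0
```

carry_out(
  moves=[
    [-0.08,0,0.2,0],
    [-0.08,0,0.5,0],
    [-0.08,0,0.75,0],
    [-0.08,0,0.75,0],
    [-0.08,0,0.75,0],
  ],
)

```text
time_s: 5.82
tcp_pos: [0.5548, 0.1582, 0.1173]
tool_rot: [0.405, 3.114, 0.001]
force: [-0.6, 0.4, -0.1]
opening: 0.008
gripper_force: 0.0
```

```bash
python3 -c "
from h import *
rem([.554,.157,.075])
p,d=capture('side');cv2.imwrite('pics/s3.png',cv2.resize(p[180:400,240:500],None,fx=2.7,fy=2.7))
"
```

```text
t 5.825 tcp [0.5548 0.1582 0.1173] open 0.008 F [-0.6  0.4 -0.1] units [ 0.005 -0.012  0.353]
```

View pics/s3.png

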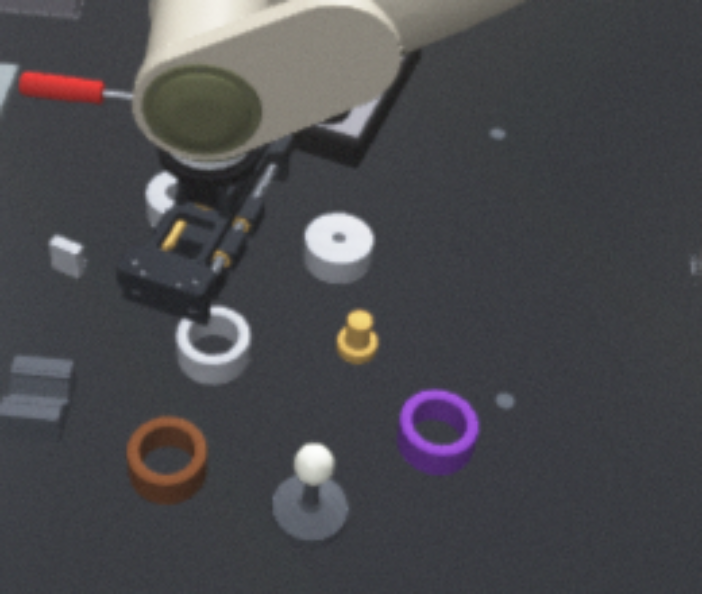

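The ball at crop (314,465) and the wide ring at (213,345) are where they were, and the gripper is over the ring. I lower 40 mm, hold, and rise.

carry_out(
  moves=[
    [0,-0.01,0.15,0],
    [0,-0.01,0.33,0],
    [0,-0.01,0.33,0],
    [0,-0.01,0.33,0],
    [0,-0.01,0.33,0],
    [0,-0.01,0.33,0],
    [0,-0.01,0.33,0],
    [0,-0.01,0.33,0],
  ],
)

```text
time_s: 6.88
tcp_pos: [0.5544, 0.1562, 0.0766]
tool_rot: [0.407, 3.115, 0.0]
force: [0.2, 0.1, 0.3]
opening: 0.001
gripper_force: 0.0
```

carry_out(
  moves=[
    [0,0,0,0],
    [0,0,0,0],
    [0,0,0,0],
    [0,0,0,0],
    [0,0,0,0],
  ],
)

```text
time_s: 7.5
tcp_pos: [0.5543, 0.1562, 0.0765]
tool_rot: [-0.407, -3.115, 0.0]
force: [0.5, 1.5, 0.5]
opening: -0.0
gripper_force: 0.0
```

carry_out(
  moves=[
    [0,0,-0.3,0],
    [0,0,-0.7,0],
    [0,0,-1,0],
    [0,0,-1,0],
    [0,0,-1,0],
  ],
)

```text
time_s: 8.12
tcp_pos: [0.5539, 0.1562, 0.1955]
tool_rot: [-0.407, -3.114, 0.001]
force: [0.4, 0.9, 0.1]
opening: 0.009
gripper_force: 0.0
```

```bash
python3 -c "
from h import *
rem([.480,-.142,.11])"
```

```text
t 8.125 tcp [0.5539 0.1562 0.1955] open 0.009 F [0.4 0.9 0.1] units [-0.044 -2.559  0.714]
```

carry_out(
  moves=[
    [0,-0.4,0,0],
    [-0.02,-0.9,0,0],
    [-0.02,-0.9,0,0],
  ],
)

```text
time_s: 8.5
tcp_pos: [0.528, 0.0484, 0.1952]
tool_rot: [-0.413, -3.111, 0.001]
force: [-0.1, 0.9, -0.6]
opening: 0.007
gripper_force: 0.0
```

carry_out(
  moves=[
    [0,-0.4,0,0],
    [-0.01,-0.9,0,0],
    [-0.01,-0.9,0,0],
  ],
)

```text
time_s: 8.88
tcp_pos: [0.5017, -0.0555, 0.1955]
tool_rot: [-0.413, -3.112, -0.0]
force: [-0.5, 1.0, -0.8]
opening: 0.003
gripper_force: 0.0
```

carry_out(
  moves=[
    [-0.01,-0.4,0,0],
    [-0.01,-0.76,0,0],
    [-0.01,-0.76,0.3,0],
    [-0.01,-0.76,0.6,0],
    [-0.01,-0.76,0.7,0],
    [-0.01,-0.76,0.7,0],
    [-0.01,-0.76,0.7,0],
  ],
)

```text
time_s: 9.75
tcp_pos: [0.4808, -0.1418, 0.1136]
tool_rot: [0.406, 3.114, -0.001]
force: [-0.3, 0.7, -0.1]
opening: 0.006
gripper_force: 0.0
```

```bash
python3 -c "
from h import *
rem([.480,-.142,.073])
p,d=capture('side');cv2.imwrite('pics/s4.png',cv2.resize(p[120:300,260:460],None,fx=3.3,fy=3.3))
"
```

```text
t 9.75 tcp [ 0.4808 -0.1418  0.1136] open 0.006 F [-0.3  0.7 -0.1] units [ 0.006 -0.003  0.338]
```

View pics/s4.png

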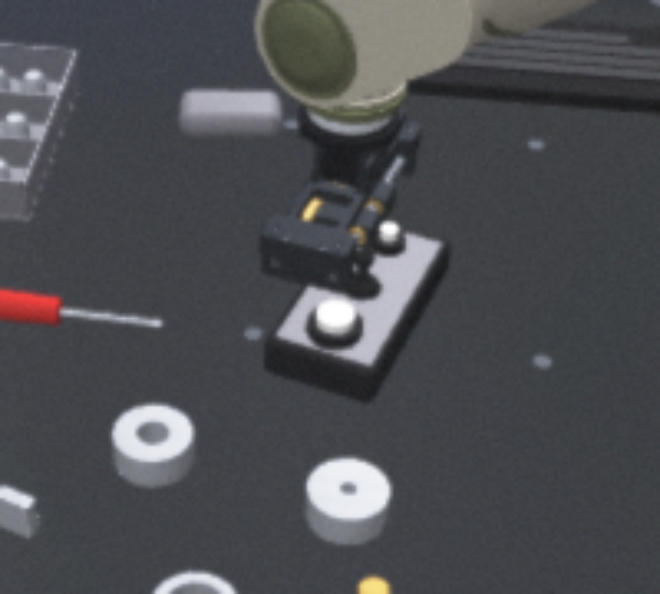

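The side view shows the gripper clear over the box, with the wide button at crop (335,318) free and unpressed. Both views put its top at about (0.481, -0.141, 0.0575), so contact should come about 31 mm down. I press in small steps and watch the force.

carry_out(
  moves=[
    [0,0,0.1,0],
    [0,0,0.2,0],
    [0,0,0.25,0],
    [0,0,0.27,0],
    [0,0,0.29,0],
    [0,0,0.29,0],
  ],
)

```text
time_s: 10.55
tcp_pos: [0.48, -0.1418, 0.0778]
tool_rot: [-0.407, -3.115, -0.0]
force: [-4.2, 1.3, 5.7]
opening: 0.003
gripper_force: 2.3
```

carry_out(
  moves=[
    [0,0,0.02,0],
    [0,0,0.03,0],
    [0,0,0.03,0],
    [0,0,0.03,0],
  ],
)

```text
time_s: 11.05
tcp_pos: [0.4803, -0.1419, 0.0769]
tool_rot: [0.406, 3.114, -0.001]
force: [-13.9, 5.6, 34.9]
opening: 0.01
gripper_force: 17.7
```

The force is bottoming out with the tips at z ≈ 0.052, about 6 mm below the released top. I release in steps to check the spring's profile.

carry_out(
  moves=[
    [0,0,-0.03,0],
    [0,0,-0.045,0],
    [0,0,-0.045,0],
    [0,0,-0.045,0],
  ],
)

```text
time_s: 11.55
tcp_pos: [0.4803, -0.142, 0.0795]
tool_rot: [0.407, 3.115, -0.0]
force: [-0.8, 0.9, 2.5]
opening: 0.003
gripper_force: 1.8
```

carry_out(
  moves=[
    [0,0,-0.02,0],
    [0,0,-0.02,0],
    [0,0,-0.02,0],
  ],
)

```text
time_s: 11.92
tcp_pos: [0.4803, -0.142, 0.0819]
tool_rot: [0.407, 3.115, -0.0]
force: [1.2, 0.3, 2.1]
opening: 0.005
gripper_force: 1.1
```

carry_out(
  moves=[
    [0,0,-0.3,0],
    [0,0,-0.7,0],
    [0,0,-1,0],
    [0,0,-1,0],
    [0,0,-1,0],
    [0,0,-1,0],
  ],
)

```text
time_s: 12.68
tcp_pos: [0.4796, -0.1417, 0.2006]
tool_rot: [-0.407, -3.113, -0.002]
force: [0.4, 0.2, 0.5]
opening: 0.004
gripper_force: 0.0
```

```bash
python3 -c "
from h import *
rem([.480,-.142,.11])
p,d=capture('side');cv2.imwrite('pics/s5.png',p)
"
```

```text
t 12.675 tcp [ 0.4796 -0.1417  0.2006] open 0.004 F [0.4 0.2 0.5] units [-0.006 -0.002  0.755]
```

View pics/s5.png

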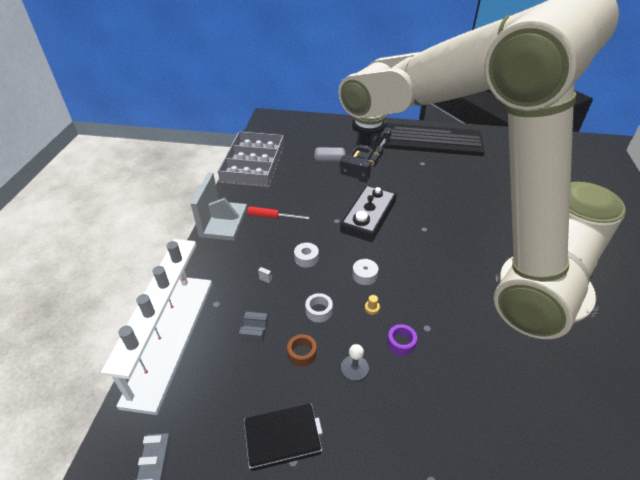

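The spring pushed back over at least 5 mm of travel (35 N at the stop, 2.5 N, 2.1 N, then free), so the button was fully pressed and has released. The picture shows the arm clear, both buttons up at (361,216) and (378,191), and everything in its place. I'm handing in.

```bash
python3 -c "
from workcell import *
print(job_done())"
```

```text
the job is handed in; nothing more can be done
None
```

I pointed at the reference ball and then the widest-bore ring, each for over a second without contact, pressed and released the wide button, and handed the job in at about 12.7 s with the arm clear and nothing visibly moved; no verdict was returned.

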